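Load a spring scale with a two-piece hanging chain

TASK

Hang the bar that has a loop underneath from the loop of the spring scale on the stand, then hang the bar with the round weight by its hook from that first bar's lower loop, so that both hang freely in a chain under the scale. Let each one down slowly and do not let go until the scale carries all of its weight: the scale must never drop, bounce or spring up, nor be dragged down near the end of its stroke. Leave the other things on the bench where they are.

Things in the scene. Friction and masses are not known exactly. Their poses are not given: they have to be found in the camera images.
- stand: Fixed bench stand: flat base, round 26 mm post 0.47 m high, 100 mm behind the scale; 24 mm wide arm at 0.44 to 0.46 m reaches forward over the scale, whose 30 mm thick tube ends 0.36 m above the bench. Origin on the bench straight below the scale's loop; x points from the scale to the post, z up. Hooks enter the scale's loop moving in +x, from the side away from the post.
- scale_loop (a point): Closed loop of 6 mm wire under the scale, in the stand's y-z plane (hole looks along the stand's x), V-shaped at the bottom. The point is the middle of the wire at the lowest place, where a hook shall hang; 0.31 m above the bench when unloaded. Hole: 3 to 40 mm above this point, 26 mm wide (narrower in the V, the lowest 10 mm). Moves only up and down, with the scale.
- scale (a joint): Stretch of the spring scale in m: 0 unloaded, grows as the loop moves down, end of the stroke at 0.14. A soft spring (of the order of 0.05 N per mm, the rate is not known exactly) with little damping: it bounces if a load is dropped on it.
- hanger_bar: Upper piece, 0.09 to 0.21 kg (not known): straight bar 250 mm long (its y), 12 mm thick (x), 16 mm high; origin at the bar's centre. In the middle a hook of 6 mm wire on top and a closed wire loop beneath. Starts level in a cradle, hook up, bar centre 71 mm above the bench; grip it 75 to 120 mm from its middle, at either end. Balanced: hangs level.
- hanger_hook (a point): Seat under the bend (inverted V) of the hanger bar's hook, 38 mm above the bar's centre: the middle of the wire it hangs on comes here. Hook in the bar's x-z plane: shank at x = -12 mm, top at 49 mm above the bar's centre, tip on the +x side (outer face at x = 15 mm) ending 24 mm above the centre; 18 mm clear between. Enters a loop tip first, moving in its +x, then down.
- hanger_loop (a point): Closed loop of 6 mm wire under the hanger bar, in the bar's y-z plane (hole looks along the bar's x), V-shaped at the bottom. The point is the middle of the wire at the lowest place, 50 mm below the bar's centre. Hole: 3 to 42 mm above this point, 26 mm wide (narrower in the V, the lowest 10 mm). When hanging it can swing and turn a little.
- weight_bar: Lower piece, 0.14 to 0.45 kg (not known): bar 12 mm thick (y), 16 mm high, from x = -130 mm (handle) to +60 mm, with a round weight 40 mm wide below it, down to 37 mm under the bar's centre. Origin on the bar's centre line straight below its hook, as is the centre of mass: hangs level. Starts in a cradle, hook up, bar centre 71 mm above the bench; grip the handle at x = -75 to -120 mm.
- weight_hook (a point): Seat under the bend of the weight bar's hook, 38 mm above the bar's centre; the hook has the same shape and size as the hanger bar's, in the bar's x-z plane with its tip on the +x side.
- cradle_a: Fixed cradle holding the hanger bar at the start: base 150 x 80 mm, two notched uprights 12 mm thick, 50 mm either side of its middle along its x, 80 mm high, notch floor at 63 mm. The bar lies along its x and lifts straight out.
- cradle_b: Like cradle_a; holds the weight bar at the start.
- pliers: Bystander: pliers with blue handles, 159 mm long, lying on the bench. Leave it.
- bearing_cup: Bystander: white bearing cup, 63 mm in diameter, 30 mm high. Leave it.
- tape_roll: Bystander: roll of black tape, 62 mm in diameter, 19 mm high. Leave it.
Mind the look-alikes: they are no part of the job. Leave any yellow look-alike of the weight_bar alone.

How it is judged:
On the way, in this order (a step that is already met when the one before it is completed fails the run):
1. the hanger bar hangs by its hook in the scale's loop, let go and quiet (distance between hanger_hook and scale_loop below 0.008 m and contact force between the fingers and hanger_bar below 0.05 N and linear speed of hanger_bar below 0.06 m/s and angle between hanger_bar's own z axis and vertical below 0.2 rad), for 0.2 s.
2. the weight bar's hook is seated in the hanger bar's loop (distance between hanger_hook and scale_loop below 0.008 m and distance between weight_hook and hanger_loop below 0.008 m), for 0.1 s.
At the end, for the whole second after the job is handed in: The hanger bar's hook seat is within 8 mm of the scale loop's lowest point and the weight bar's hook seat within 8 mm of the hanger bar's lower loop; both bars are within 0.2 rad of level, slower than 0.06 m/s and not touched by the fingers, and the weight bar's weight rests on the hanger bar (all of step 2 and angle between each of hanger_bar, weight_bar's own z axis and vertical below 0.2 rad and linear speed of each of hanger_bar, weight_bar below 0.06 m/s and contact force between the fingers and hanger_bar below 0.05 N and contact force between the fingers and weight_bar below 0.05 N and contact force between weight_bar and hanger_bar above 0.8 N).
It fails at once if the scale moved faster than 0.15 m/s down or up (a load dropped on it, jerked or let spring up) (velocity of joint scale above 0.15 m/s or velocity of joint scale below -0.15 m/s).
It fails at once if the scale was dragged to within 10 mm of the end of its stroke (value of joint scale above 0.13 m).
It fails at once if a bystander was moved more than 25 mm (distance of any of pliers, bearing_cup, tape_roll from where it was at the start of the episode above 0.025 m).
It also fails if it takes over 72 s, if anything falls off the work surface, if the arm or the gripper's body presses on something with over 40 N, if the wrist force passes 120 N, or if a joint passes its speed limit or range.

ROBOT

A 6-joint arm with a two-finger parallel gripper is mounted at the origin on a cart in front of the work surface, level with it; the furniture and walls round the work are solid. World frame = base frame: x ahead of the robot, y to its left, z up, the work surface at z = 0. Lengths are in m, angles in rad, forces in N, time in s.
With the tool pointing down it reaches from about 0.275 to 0.85 m from the base axis. Payload 19 kg.
Tool frame: the origin (TCP) lies at the very end of the fingers, on their centre line; the grasp point (between the pads) lies 19 mm behind it; z points along the fingers, y is the line along which they close (so a half turn about z gives the same grasp; the last joint's range is limited). The gripper opens to 85 mm and grips with 20 to 120 N. Pads are 22 mm wide; open, the fingers measure 114 mm over their backs; the gripper's body (76 mm by 85 mm) begins 54 mm behind the grasp point. The pads swing forward as they close: fully open they stand 13 mm farther back than shut.
Start: joints at [1.185, 0.15, 1.437, -0, 1.554, -0.134], TCP at [0.143, 0.557, 0.231] pointing down, gripper open.
Joint ranges: [-2.8, 2.8], [-0.68, 2.1], [0.12, 2.68], [-1.39, 4.53], [0.16, 2.79], [-2.81, 2.81]. Speed limits (rad/s): [1.89, 1.89, 2.22, 3.01, 3.01, 3.01].

INTERFACE

Orientations are given as [roll, pitch, yaw] about the fixed x, y, z axes, in that order (R = Rz(yaw) Ry(pitch) Rx(roll)).
In Python, from bench import bot gives the robot as it stands. The module is installed in compiled form; this text tells all that it offers.
- The arm moves only by the tool move_arm, never from a script. Its arguments are lists of equal length, an entry for each row: "dp": the shift along the tool's x, y, z as a fraction of full scale, a list of three; "roll": the turn about the tool's z as a fraction of full scale; "jaw": the opening, from 0 (shut) to 1 (fully open). A call has 1 to 20 rows; each row shifts and turns the commanded pose from where the row before left it, along the tool's axes as they then stand; what a row does not reach is not made up. Full scale, the value 1, is 80 mm for a shift and 45 degrees for a turn. A row lasts 1/10 s, in which the tool goes at most 50 mm and 8.59 degrees, less where a joint would pass 70% of its speed; a pose out of reach is approached as far as the arm can. A call with a number of a shift or a turn outside -1 to 1 is refused whole. A call with a gripper value outside its range is refused whole. The fingers move at their own pace and stop on an object; the grip force is fixed at half the most. Time passes only in rows, so rows that do not move let the fingers close. It gives the time, the measured TCP pose, the force, the opening and the grip force at its end, in the units of the state.
- bot.get_state(): the state, without advancing time (a new reading comes with each control period).
- bot.grab_frame(name): name is "scene" or "top" or "wrist"; returns a dict with "image" (420x560x3 uint8, red, green, blue), "range_z" (420x560 float32, m along the optical axis (not along the pixel's ray), 0 where there is no reading), "fx", "fy", "cx", "cy" (pixels), "R" (3x3) and "t" (3): a world point X has camera coordinates R X + t. Camera axes: x right, y down, z forward; pixel columns grow to the right and rows downward; lengths in m; the calibration is good to about 2 mm. A picture is of the moment at which its call begins.
- bot.finish_job(): hands the job in; it is judged then, once.
Trained networks look in a picture, given as the dict that the camera call returned (one of the last four; its "shot" number tells which), for a name from the list of things; names that differ only in an ending like _2 or _b are one class to them, and where a whole thing is asked for, a point or a joint stands for the part that bears it (a point fixed in the world has none). Each returns a list of dicts, best first, with "conf" (0 to 1); they miss things now and then, are a little off and sometimes report something else, mostly with a low value. They report only what shows in the picture. A call takes as long as a camera call. They do not tell look-alikes from the thing itself.
- bot.find_in(picture, query): "xyz" ([x, y, z] in m, in the coordinates of the camera as it stood for that picture, good to about 4 mm: the middle of the surface that is visible of it).
- bot.regions_of(picture, query): "mask" (420x560 bool, what is visible of it).
- bot.tip_of(picture, query): "xyz" ([x, y, z] in m, in the coordinates of the camera as it stood for that picture, good to about 4 mm: a listed point, or the origin of a listed thing).
The state is a dict: "time_s": time; "joints": joint angles; "qvel": joint speeds; "joint_efforts": joint torques, N m; "tool_pos": TCP position; "orientation": TCP orientation; "contact_force": force on the tool from outside, world axes, zero at the start; "moment": the same for the moment, N m; "gripper_width": finger opening in m; "grasp_force": force on a finger pad.
Only numpy, scipy, OpenCV 4.12 (cv2) and the standard library are available. Lean on these libraries where they do the work, as an engineer would, in place of code of your own. Each camera call takes 0.05 s, during which the arm holds its last target. There are 200 camera calls.

## Working session

There is one attempt and no reset: what is moved stays moved. The work goes in short steps, Python scripts to look and compute and a tool call to move; the robot and the scene stay as the last step left them, time stands still between calls to the robot, and variables do not carry over. Pictures are saved under pics/ and viewed, at most 13 in all, crops included, and the job is handed in when it is done.

Besides the shell and the picture viewer there is one more tool, called as name(argument=value, ...), one argument or row to a line, values as JSON. move_arm: Moves the arm, as the interface text tells. Shift numbers are shares of 80 mm and turn numbers shares of 45 degrees, none past 1 either way. Its arguments: {"type":"object","properties":{"dp":{"type":"array"},"roll":{"type":"array"},"jaw":{"type":"array"}},"required":["dp","roll","jaw"]}

```bash
mkdir -p pics
cat > h.py <<'E'
import numpy as np, cv2
from bench import bot
def world(f,p): return np.asarray(f["R"]).T@(np.asarray(p)-np.asarray(f["t"]))
def px(f,X):
    c=np.asarray(f["R"])@np.asarray(X)+np.asarray(f["t"]); return (f["fx"]*c[0]/c[2]+f["cx"],f["fy"]*c[1]/c[2]+f["cy"])
def save(f,n): cv2.imwrite("pics/"+n,f["image"][:,:,::-1])
def cloud(f):
    z=f["range_z"];v,u=np.mgrid[:z.shape[0],:z.shape[1]]
    P=np.stack([(u-f["cx"])/f["fx"]*z,(v-f["cy"])/f["fy"]*z,z],-1)
    W=(P-np.asarray(f["t"]))@np.asarray(f["R"]); W[z==0]=np.nan; return W
E
python3 - <<'E'
from h import *
np.set_printoptions(precision=4,suppress=True)
s=bot.get_state();print(s["time_s"],s["tool_pos"],s["orientation"],s["gripper_width"])
F=[]
for n in ["scene","top"]:
    f=bot.grab_frame(n);F.append(f["image"]);save(f,n+"0.png")
    print(n,"cam",-np.asarray(f["R"]).T@np.asarray(f["t"]),f["fx"])
    for q in ["stand","scale_loop","hanger_bar","hanger_hook","hanger_loop","weight_bar","weight_hook","cradle_a","pliers","bearing_cup","tape_roll"]:
        for r in bot.tip_of(f,q)[:3]:
            X=world(f,r["xyz"]);print(q,round(r["conf"],2),X,np.round(px(f,X)))
E
```

```text
0.0 [0.1432 0.5566 0.2307] [-3.1404 -0.0001  2.8898] 0.08549417039443241
scene cam [-0.2943 -0.4618  0.8636] 440.94579515769436
stand 0.7 [ 0.5494 -0.0945 -0.0029] [309. 257.]
scale_loop 0.45 [ 0.5459 -0.0957  0.3069] [316. 164.]
hanger_bar 0.93 [ 0.4845 -0.3362  0.0673] [388. 287.]
hanger_bar 0.58 [ 0.4872 -0.3323  0.1081] [389. 273.]
hanger_hook 0.92 [ 0.4853 -0.3341  0.1102] [390. 274.]
hanger_hook 0.66 [ 0.5461 -0.0962  0.3078] [316. 164.]
hanger_loop 0.85 [ 0.4854 -0.335   0.0167] [384. 300.]
hanger_loop 0.46 [ 0.6348  0.2156 -0.0024] [235. 208.]
weight_bar 0.87 [0.4777 0.2207 0.0667] [202. 216.]
weight_bar 0.67 [0.4275 0.0676 0.0053] [238. 261.]
weight_bar 0.54 [0.3848 0.374  0.0351] [142. 225.]
weight_hook 0.76 [0.3892 0.3764 0.0747] [140. 214.]
weight_hook 0.73 [0.4758 0.2243 0.1057] [200. 206.]
cradle_a 0.91 [ 0.4764  0.2227 -0.0032] [204. 235.]
cradle_a 0.85 [ 0.4792 -0.3323 -0.0057] [381. 307.]
pliers 0.63 [ 0.6309  0.2192 -0.005 ] [234. 209.]
bearing_cup 0.76 [0.4323 0.0702 0.0022] [238. 260.]
tape_roll 0.59 [ 0.6497 -0.3038  0.0013] [392. 261.]
top cam [ 0.1612 -0.0939  
[... 355 characters left out ...]
3345  0.1073] [387. 257.]
hanger_loop 0.76 [ 0.4811 -0.3315  0.0212] [380. 263.]
hanger_loop 0.55 [ 0.6507 -0.3018  0.0008] [380. 217.]
weight_bar 0.88 [0.4763 0.2221 0.0742] [225. 219.]
weight_bar 0.73 [0.3845 0.3738 0.0355] [177. 235.]
weight_hook 0.62 [0.4725 0.2248 0.1098] [222. 217.]
weight_hook 0.56 [0.3893 0.3775 0.0764] [174. 231.]
weight_hook 0.4 [ 0.6351  0.2184 -0.0042] [243. 186.]
cradle_a 0.83 [0.4791 0.2204 0.0023] [229. 224.]
cradle_a 0.7 [ 0.482  -0.3322 -0.0027] [379. 264.]
pliers 0.62 [ 0.4784  0.222  -0.0006] [228. 224.]
pliers 0.56 [ 0.6362  0.2199 -0.0032] [242. 186.]
bearing_cup 0.72 [0.4306 0.0663 0.0056] [266. 248.]
tape_roll 0.76 [ 0.6503 -0.3026  0.0039] [380. 217.]
```

```bash
python3 -c "
import cv2,numpy as np
a=cv2.imread('pics/scene0.png');b=cv2.imread('pics/top0.png')
cv2.imwrite('pics/both0.png',cv2.resize(np.vstack([a,b]),(400,600)))"
```

```text
(no output)
```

View pics/scene0.png

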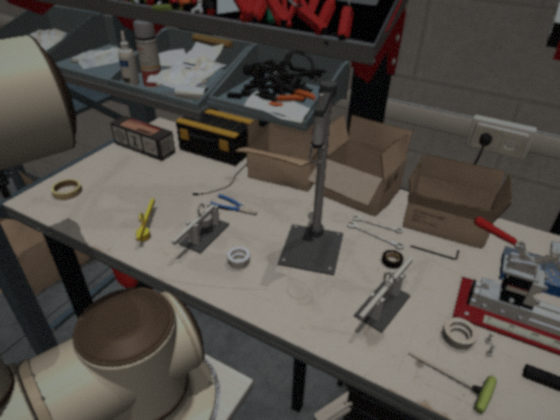

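View pics/top0.png

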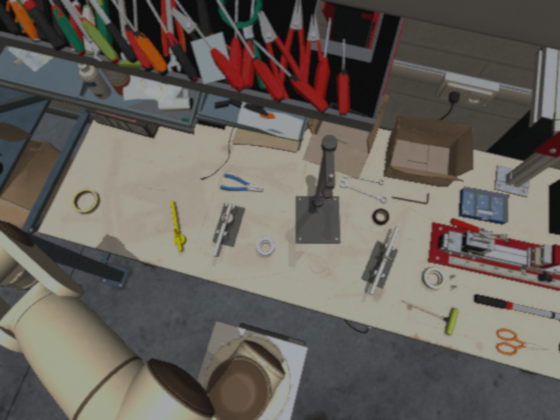

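The scene view shows the hanger bar in its cradle at about (388,287), the grey weight bar at (202,216), and a yellow look-alike lying at (145,222). The stand is at (310,250) with its post behind the scale. The top view shows the same layout: hanger at (385,259), weight at (225,219), yellow at (178,230).

The two weight bar candidates are scene (202,216) and (142,225). The first is grey and sits in a cradle, which fits the description; the second is the yellow look-alike. Next I'll get the axes and an enlarged crop.

Run:
```python
from h import *
np.set_printoptions(precision=4,suppress=True)
for n in ["scene","top"]:
    f=bot.grab_frame(n);W=cloud(f)
    for nm,c in [("hang",(.484,-.334)),("wt",(.477,.222))]:
        d=np.hypot(W[...,0]-c[0],W[...,1]-c[1])
        m=(d<.15)&(W[...,2]>.066)&(W[...,2]<.092)
        P=W[m][:,:2]; vx,vy,x0,y0=cv2.fitLine(P.astype(np.float32),cv2.DIST_HUBER,0,.01,.001).ravel()
        t=(P-[x0,y0])@[vx,vy]
        pc=(np.array(c)-[x0,y0])@[vx,vy]
        print(n,nm,len(P),"yaw",np.arctan2(vy,vx),"ext about centre",np.percentile(t,[1,99])-pc,"line offset",(np.array(c)-[x0,y0])@[-vy,vx], "zmed top",np.nanpercentile(W[m][:,2],90))
        mh=(d<.05)&(W[...,2]>.098)&(W[...,2]<.14); print("  hook pts",mh.sum(),W[mh].mean(0),(W[mh][:,:2]-c)@np.array([[vx,-vy],[vy,vx]])@np.eye(2) if mh.sum()<12 else "")
    d=np.hypot(W[...,0]-.62,W[...,1]+.09)
    for lo,hi in [(.05,.15),(.15,.25),(.25,.35),(.35,.43)]:
        m=(d<.1)&(W[...,2]>lo)&(W[...,2]<hi)
        if m.sum():print(" post",lo,m.sum(),np.median(W[m],0),np.percentile(W[m],[5,95],0).ravel())
    m=(W[...,2]>.435)&(W[...,2]<.48)&(np.hypot(W[...,0]-.6,W[...,1]+.09)<.12)
    if m.sum(): 
        P=W[m];print(" arm",cv2.fitLine(P[:,:2].astype(np.float32),cv2.DIST_HUBER,0,.01,.001).ravel(),P[:,2].max())
    # base plate
    m=(W[...,2]>.003)&(W[...,2]<.03)&(np.hypot(W[...,0]-.6,W[...,1]+.09)<.13)
    if m.sum(): print(" base",cv2.minAreaRect(W[m][:,:2].astype(np.float32)))
    if n=="scene":
        a=cv2.resize(f["image"][180:250,125:250],None,fx=4,fy=4,interpolation=3);b=cv2.resize(f["image"][250:330,340:440],None,fx=4,fy=4,interpolation=3);c=cv2.resize(f["image"][80:260,270:360],None,fx=3,fy=3,interpolation=3)
        cv=np.zeros((600,780,3),np.uint8);cv[:280,:500]=a;cv[280:600,:400]=b;cv[:540,505:775]=c;cv2.imwrite("pics/crop1.png",cv[:,:,::-1])
```

```text
scene hang 546 yaw -0.174716 ext about centre [-0.125   0.1179] line offset 0.0035580870919671138 zmed top 0.07899597453153027
  hook pts 48 [ 0.4814 -0.3367  0.1086] 
scene wt 363 yaw 0.020737763 ext about centre [-0.1339  0.055 ] line offset 0.007209666516587726 zmed top 0.07802333129808903
  hook pts 30 [0.4713 0.2184 0.1076] 
 post 0.05 250 [ 0.6353 -0.0738  0.1012] [ 0.6307 -0.0811  0.0556  0.646  -0.06    0.1455]
 post 0.15 290 [ 0.6354 -0.0736  0.2025] [ 0.6307 -0.0812  0.1557  0.6454 -0.0595  0.2464]
 post 0.25 292 [ 0.6342 -0.0799  0.3148] [ 0.5423 -0.1105  0.2566  0.6456 -0.0625  0.3454]
 post 0.35 498 [ 0.5416 -0.0942  0.39  ] [ 0.5346 -0.1073  0.3559  0.6433 -0.0753  0.4257]
 arm [ 0.9692  0.2461  0.6201 -0.0793] 0.4799598242674275
 base ((0.5842282772064209, -0.0697370171546936), (0.19773894548416138, 0.19082807004451752), 14.778034210205078)
top hang 343 yaw -0.17461419 ext about centre [-0.1237  0.1208] line offset -0.0025355695193422464 zmed top 0.08151175578383521
  hook pts 18 [ 0.4827 -0.3314  0.1122] 
top wt 257 yaw 0.026184404 ext about centre [-0.1316  0.054 ] line offset 0.0003949899901703552 zmed top 0.08110884337050928
  hook pts 18 [0.4714 0.2216 0.1119] 
 post 0.05 53 [ 0.6336 -0.0624  0.0979] [ 0.6317 -0.0714  0.0519  0.6411 -0.0536  0.1402]
 post 0.15 83 [ 0.6345 -0.064   0.2017] [ 0.632  -0.0746  0.1545  0.6391 -0.0543  0.2439]
 post 0.25 111 [ 0.6334 -0.0647  0.3124] [ 0.5434 -0.1047  0.2552  0.6404 -0.0539  0.3431]
 post 0.35 143 [ 0.5403 -0.0866  0.3853] [ 0.5359 -0.1043  0.3568  0.6377 -0.0552  0.4223]
 arm [ 0.9663  0.2573  0.6022 -0.0762] 0.47960647851101706
 base ((0.5956196188926697, -0.08814659714698792), (0.24454864859580994, 0.24761247634887695), 5.070181369781494)
```

View pics/crop1.png

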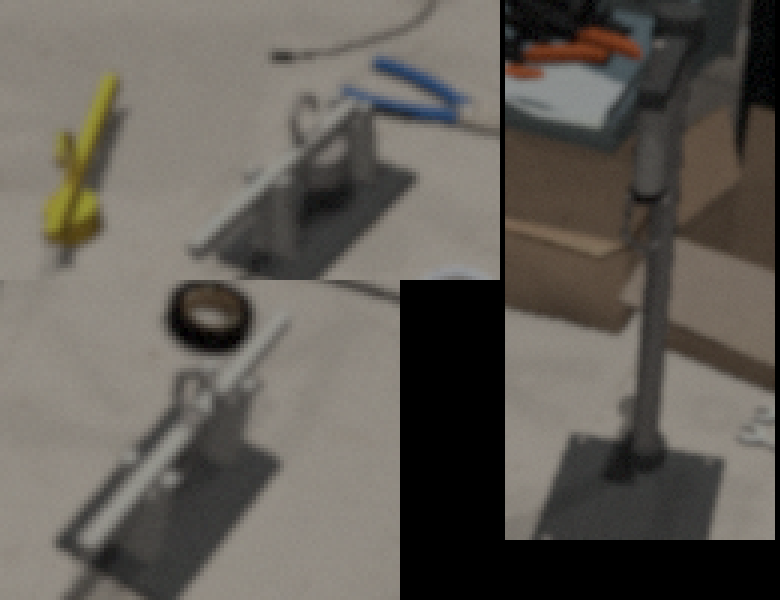

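The crop confirms the pieces. The grey bar in the cradle, with a ring hook and a weight below, at scene (202,216), is the weight bar, and the yellow one lying flat is left alone. The hanger bar is at (388,287), and the scale loop hangs below the tube. I'm moving now, with a wrist look at both bars on the way.

move_arm(
  dp=[
    [-0.35, -0.29, -0.02],
    [-0.35, -0.29, -0.02],
    [-0.35, -0.29, -0.02],
    [-0.35, -0.29, -0.02],
    [-0.35, -0.29, -0.02],
    [-0.35, -0.29, -0.02],
    [-0.35, -0.29, -0.02],
    [-0.35, -0.29, -0.02],
    [-0.35, -0.29, -0.02],
    [-0.35, -0.29, -0.02],
    [-0.35, -0.29, -0.02],
    [-0.35, -0.29, -0.02],
    [0, 0, 0],
  ],
  roll=[0, 0, 0, 0, 0, 0, 0, 0, 0, 0, 0, 0, 0],
  jaw=[1, 1, 1, 1, 1, 1, 1, 1, 1, 1, 1, 1, 1],
)

```text
time_s: 2.6
tool_pos: [0.4012, 0.2007, 0.2506]
orientation: [-3.141, 0.001, 2.886]
contact_force: [-0.2, -0.1, 0.6]
gripper_width: 0.0853
grasp_force: 0.0
```

```bash
cat >> h.py <<'E'
np.set_printoptions(precision=4,suppress=True)
def look(qs,n=None,cam="wrist",k=2):
    f=bot.grab_frame(cam)
    if n: save(f,n)
    for q in qs:
        for r in bot.tip_of(f,q)[:k]:
            X=world(f,r["xyz"]);print(q,round(r["conf"],2),X,np.round(px(f,X)))
    return f
def st():
    s=bot.get_state();print("t",s["time_s"],"p",np.array(s["tool_pos"]),"o",np.array(s["orientation"]),"F",np.array(s["contact_force"]),"w",s["gripper_width"],"g",s["grasp_force"]);return s
def to(T,yaw=None):
    "shift in tool units (before turning) to world TCP T, and roll units to yaw"
    s=bot.get_state();p=np.array(s["tool_pos"]);y=s["orientation"][2];d=np.array(T)-p
    print("go m",d,"total units",np.array([d[0]*np.cos(y)+d[1]*np.sin(y),d[0]*np.sin(y)-d[1]*np.cos(y),-d[2]])/.08, "roll units",None if yaw is None else -((yaw-y+np.pi)%(2*np.pi)-np.pi)/(np.pi/4))
def barfit(f,c,lo=.066,hi=.092,r=.15):
    W=cloud(f);d=np.hypot(W[...,0]-c[0],W[...,1]-c[1]);P=W[(d<r)&(W[...,2]>lo)&(W[...,2]<hi)]
    vx,vy,x0,y0=cv2.fitLine(P[:,:2].astype(np.float32),cv2.DIST_HUBER,0,.01,.001).ravel()
    t=(P[:,:2]-[x0,y0])@[vx,vy];pc=(np.array(c)-[x0,y0])@[vx,vy]
    print("line",x0,y0,"yaw",np.arctan2(vy,vx),"ext",np.percentile(t,[1,99])-pc,"off",(np.array(c)-[x0,y0])@[-vy,vx],"ztop",np.percentile(P[:,2],[50,90]),len(P))
E
python3 - <<'E'
from h import *
st()
f=look(["weight_bar","weight_hook","cradle_a"],"w1.png"); print(-np.asarray(f["R"]).T@f["t"],np.asarray(f["R"]))
barfit(f,(.477,.222))
to((.386,-.317,.25),2.967)
E
```

```text
t 2.6 p [0.4012 0.2007 0.2506] o [-3.1409  0.0007  2.8862] F [-0.1589 -0.1239  0.5585] w 0.08525388687591175 g 0.0
weight_bar 0.8 [0.4776 0.2203 0.0699] [317. 249.]
weight_bar 0.78 [0.3852 0.3781 0.0304] [438. 123.]
weight_hook 0.81 [0.4746 0.2225 0.1094] [323. 263.]
weight_hook 0.76 [0.3915 0.3734 0.0692] [453. 132.]
cradle_a 0.88 [0.4791 0.2179 0.0009] [310. 228.]
[0.3284 0.2187 0.3926] [[ 0.2523  0.9676 -0.0003]
 [ 0.924  -0.2409  0.297 ]
 [ 0.2873 -0.0752 -0.9549]]
line 0.43586767 0.21857697 yaw 0.026583485 ext [-0.1298  0.0562] off 0.002328510827208047 ztop [0.0783 0.0796] 2310
go m [-0.0129 -0.521  -0.0005] total units [-1.4632 -6.3481  0.006 ] roll units -0.0977487717232928
```

View pics/w1.png

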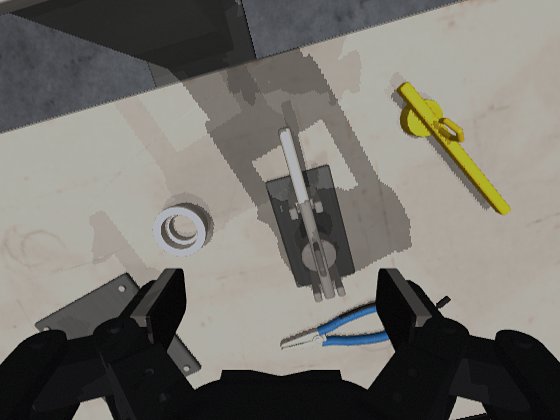

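The wrist view shows the grey weight bar in its cradle from (285,130) to (335,295), with its hook at about (320,255), and the yellow look-alike apart at (440,140). The weight bar's axis has yaw 0.026, with the handle toward the robot. On to the hanger.

move_arm(
  dp=[
    [-0.105, -0.453, 0],
    [-0.105, -0.453, 0],
    [-0.105, -0.453, 0],
    [-0.105, -0.453, 0],
    [-0.105, -0.453, 0],
    [-0.105, -0.453, 0],
    [-0.105, -0.453, 0],
    [-0.105, -0.453, 0],
    [-0.105, -0.453, 0],
    [-0.105, -0.453, 0],
    [-0.105, -0.453, 0],
    [-0.105, -0.453, 0],
    [-0.105, -0.453, 0],
    [-0.105, -0.453, 0],
    [0, 0, 0],
  ],
  roll=[0, 0, 0, 0, 0, 0, 0, 0, 0, 0, 0, 0, -0.05, -0.05, 0],
  jaw=[1, 1, 1, 1, 1, 1, 1, 1, 1, 1, 1, 1, 1, 1, 1],
)

```text
time_s: 4.3
tool_pos: [0.3885, -0.3195, 0.2498]
orientation: [-3.142, -0.001, 2.969]
contact_force: [-0.1, 0.7, -0.2]
gripper_width: 0.0855
grasp_force: 0.0
```

Run:
```python
from h import *
st()
f=look(["hanger_bar","hanger_hook","hanger_loop"])
barfit(f,(.484,-.334))
u,v=map(int,px(f,(.484,-.334,.11)));print(u,v)
c=f["image"][max(0,v-110):v+110,max(0,u-130):u+130]
cv2.imwrite("pics/w2.png",cv2.resize(c,None,fx=2.5,fy=2.5,interpolation=3)[:,:,::-1])
W=cloud(f);d=np.hypot(W[...,0]-.484,W[...,1]+.334)
e=np.array([.174,.985])
m=(d<.04)&(W[...,2]>.085)
q=(W[m][:,:2]-[.484,-.334])@e
for lo in np.arange(-.02,.021,.005):
    k=(q>=lo)&(q<lo+.005)
    if k.any():print(round(lo,3),k.sum(),np.percentile(W[m][k][:,2],[5,50,95]))
```

```text
t 4.3 p [ 0.3885 -0.3195  0.2498] o [-3.1415 -0.001   2.9687] F [-0.1259  0.7338 -0.1754] w 0.08546955810662414 g 0.0
hanger_bar 0.95 [ 0.4852 -0.3352  0.0704] [283. 274.]
hanger_hook 0.75 [ 0.4871 -0.3347  0.1077] [284. 294.]
line 0.47271463 -0.33325145 yaw -0.17392921 ext [-0.1223  0.1207] off 0.0012157138778079463 ztop [0.0784 0.0799] 2859
283 292
-0.02 8 [0.1002 0.1061 0.1084]
-0.015 54 [0.0978 0.1074 0.1123]
-0.01 35 [0.1102 0.1137 0.1167]
-0.005 34 [0.1149 0.1177 0.1195]
0.0 45 [0.0854 0.116  0.1188]
0.005 69 [0.0862 0.103  0.1137]
0.01 52 [0.0895 0.1019 0.1095]
```

View pics/w2.png

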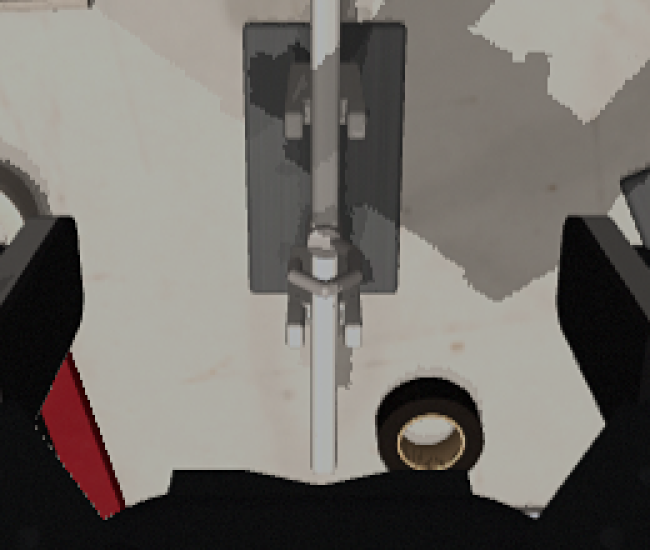

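The view shows the bar vertical in the crop at x≈325 and the hook arched across it at (325,285). The shank comes down on the right (+y world) and the free tip is at the left (290,280). So the hanger's +x points to world −y and its frame yaw is about −1.745, which needs a turn of +2.0 to the stand's 0.25. I'll turn the tool half a turn first so the last joint has room, which also gives a view from the other side.

move_arm(
  dp=[
    [0, 0, 0],
    [0, 0, 0],
    [0, 0, 0],
    [0, 0, 0],
    [0, 0, 0],
    [0, 0, 0],
    [0, 0, 0],
    [0, 0, 0],
    [0, 0, 0],
    [0, 0, 0],
    [0, 0, 0],
    [0, 0, 0],
    [0, 0, 0],
    [0, 0, 0],
    [0, 0, 0],
    [0, 0, 0],
    [0, 0, 0],
    [0, 0, 0],
    [0, 0, 0],
    [0, 0, 0],
  ],
  roll=[0.19, 0.19, 0.19, 0.19, 0.19, 0.19, 0.19, 0.19, 0.19, 0.19, 0.19, 0.19, 0.19, 0.19, 0.19, 0.19, 0.19, 0.19, 0.19, 0.19],
  jaw=[1, 1, 1, 1, 1, 1, 1, 1, 1, 1, 1, 1, 1, 1, 1, 1, 1, 1, 1, 1],
)

```text
time_s: 6.5
tool_pos: [0.3887, -0.3158, 0.2509]
orientation: [3.141, -0.0, -0.021]
contact_force: [0.0, -0.7, 0.4]
gripper_width: 0.0858
grasp_force: 0.0
```

move_arm(
  dp=[
    [0, 0, 0],
    [0, 0, 0],
    [0, 0, 0],
  ],
  roll=[0.1, 0.1, 0],
  jaw=[1, 1, 1],
)

```text
time_s: 6.8
tool_pos: [0.3886, -0.316, 0.2509]
orientation: [3.141, -0.001, -0.173]
contact_force: [-0.0, 0.0, -0.4]
gripper_width: 0.0856
grasp_force: 0.0
```

Run:
```python
from h import *
st()
f=look(["hanger_bar","hanger_hook","scale_loop"])
barfit(f,(.484,-.334))
W=cloud(f);e=np.array([.985,-.174]);t=(W[...,:2]-[.484,-.334])@e;o=(W[...,:2]-[.484,-.334])@[.174,.985]
m=(abs(t)<.115)&(t<-.02)&(abs(o)<.02)&(W[...,2]>.075)&(W[...,2]<.085)
print("bar pts",m.sum(),"offset med",np.median(o[m]),np.percentile(o[m],[3,97]),"tmin",t[m].min())
c=np.array([.484,-.334])+np.array([.174,.985])*np.median(o[m]); print("centre",c)
g=c-.1*e;print("grasp",g); to((g[0],g[1],.052),-.174)
```

```text
t 6.8 p [ 0.3886 -0.316   0.2509] o [ 3.1412 -0.0006 -0.1733] F [-0.0267  0.0408 -0.3556] w 0.08557748697576213 g 0.0
hanger_bar 0.78 [ 0.4863 -0.3336  0.0731] [280.  82.]
hanger_hook 0.87 [ 0.4826 -0.3359  0.1032] [283.  84.]
line 0.47347388 -0.33342743 yaw -0.17376986 ext [-0.1198  0.0651] off 0.0012559836092621453 ztop [0.0783 0.0798] 3251
bar pts 1449 offset med -0.0012910329239578563 [-0.0145  0.0124] tmin -0.1149532232097142
centre [ 0.4838 -0.3353]
grasp [ 0.3853 -0.3179]
go m [-0.0032 -0.0012 -0.1987] total units [-0.0365  0.0211  2.4839] roll units 0.004188369930886779
```

move_arm(
  dp=[
    [-0.03, 0.02, 0.4],
    [0, 0, 0.4],
    [0, 0, 0.4],
    [0, 0, 0.4],
    [0, 0, 0.4],
    [0, 0, 0.3],
    [0, 0, 0.18],
    [0, 0, 0],
    [0, 0, 0],
    [0, 0, 0],
    [0, 0, 0],
    [0, 0, 0],
    [0, 0, 0],
    [0, 0, 0],
    [0, 0, 0],
  ],
  roll=[0, 0, 0, 0, 0, 0, 0, 0, 0, 0, 0, 0, 0, 0, 0],
  jaw=[1, 1, 1, 1, 1, 1, 1, 1, 0, 0, 0, 0, 0, 0, 0],
)

```text
time_s: 8.5
tool_pos: [0.3857, -0.3185, 0.0524]
orientation: [3.141, -0.0, -0.173]
contact_force: [-0.7, 0.7, 5.0]
gripper_width: 0.0107
grasp_force: 62.4
```

Run:
```python
from h import *
for i in range(6):
    bot.grab_frame("top"); s=st()
print(s["moment"])
```

```text
t 8.55 p [ 0.3857 -0.3184  0.0524] o [ 3.1412 -0.0003 -0.1732] F [-2.5584  0.4393  4.7215] w 0.011002267003731614 g 62.46455669403076
t 8.6 p [ 0.3857 -0.3184  0.0524] o [ 3.1412 -0.0003 -0.1732] F [-1.7115  0.0729  5.467 ] w 0.010910403967367047 g 62.501245737075806
t 8.65 p [ 0.3857 -0.3185  0.0524] o [ 3.1413 -0.0003 -0.1732] F [-1.347   0.623   6.1063] w 0.011044974564951323 g 62.532005310058594
t 8.7 p [ 0.3857 -0.3185  0.0524] o [ 3.1412 -0.0003 -0.1733] F [-2.1567 -0.0264  5.8715] w 0.010936657879345321 g 62.54083871841431
t 8.75 p [ 0.3857 -0.3184  0.0523] o [ 3.1413 -0.0002 -0.1732] F [-1.3561 -0.7737  6.2787] w 0.010886143044914656 g 62.54597783088684
t 8.8 p [ 0.3857 -0.3185  0.0524] o [ 3.1412 -0.0003 -0.1733] F [-1.8584  0.2414  5.3239] w 0.010920662256535386 g 62.54597783088684
[0.0718 0.0385 0.0245]
```

move_arm(
  dp=[
    [0, 0, -0.06],
    [0, 0, -0.1],
    [0, 0, -0.2],
    [0, 0, -0.3],
    [0, 0, -0.3],
    [0, 0, -0.3],
    [0, 0, -0.24],
    [0, 0, -0.12],
    [0, 0, 0],
    [0, 0, 0],
  ],
  roll=[0, 0, 0, 0, 0, 0, 0, 0, 0, 0],
  jaw=[0, 0, 0, 0, 0, 0, 0, 0, 0, 0],
)

```text
time_s: 9.8
tool_pos: [0.3854, -0.3181, 0.181]
orientation: [-3.141, 0.001, -0.173]
contact_force: [-0.5, -0.3, -1.2]
gripper_width: 0.0108
grasp_force: 61.7
```

move_arm(
  dp=[
    [0, 0, 0],
    [0, 0, 0],
    [0, 0, 0],
    [0, 0, 0],
    [0, 0, 0],
    [0, 0, 0],
    [0, 0, 0],
    [0, 0, 0],
    [0, 0, 0],
    [0, 0, 0],
    [0, 0, 0],
    [0, 0, 0],
    [0, 0, 0],
    [0, 0, 0],
    [0, 0, 0],
    [0, 0, 0],
    [0, 0, 0],
    [0, 0, 0],
  ],
  roll=[-0.08, -0.14, -0.17, -0.17, -0.17, -0.17, -0.17, -0.17, -0.17, -0.17, -0.17, -0.17, -0.17, -0.17, -0.15, -0.13, 0, 0],
  jaw=[0, 0, 0, 0, 0, 0, 0, 0, 0, 0, 0, 0, 0, 0, 0, 0, 0, 0],
)

```text
time_s: 11.6
tool_pos: [0.3855, -0.3181, 0.181]
orientation: [-3.141, -0.001, 1.818]
contact_force: [0.3, 0.0, -0.9]
gripper_width: 0.0112
grasp_force: 61.7
```

Run:
```python
from h import *
Fs=[]
for i in range(8):
    bot.grab_frame("top"); Fs.append(bot.get_state()["contact_force"])
print(np.mean(Fs,0),np.std(Fs,0)); st()
for c in ["scene","top"]:
    f=look(["hanger_bar","hanger_hook","hanger_loop","scale_loop"],None,c)
to((.514,-.207,.182),1.824)
```

```text
[-0.0275  0.0508 -1.0849] [0.3541 0.4438 0.5392]
t 12.0 p [ 0.3856 -0.3183  0.1817] o [-3.1415  0.0001  1.8212] F [-0.2211 -0.2632 -0.9343] w 0.010782401409858595 g 61.71099543571472
hanger_bar 0.58 [ 0.3608 -0.2228  0.1974] [329. 262.]
hanger_hook 0.9 [ 0.3648 -0.2215  0.2369] [330. 247.]
hanger_loop 0.96 [ 0.3615 -0.2225  0.1462] [327. 279.]
scale_loop 0.47 [ 0.4765 -0.3345 -0.0041] [382. 308.]
hanger_bar 0.16 [ 0.4842 -0.3351 -0.0022] [380. 263.]
hanger_hook 0.72 [ 0.6366  0.2201 -0.0045] [242. 186.]
hanger_hook 0.66 [ 0.3597 -0.2175  0.2361] [349. 279.]
scale_loop 0.62 [ 0.5464 -0.0918  0.3112] [324. 200.]
go m [0.1284 0.1114 0.0002] total units [ 0.95    1.9002 -0.0029] roll units -0.003070319063449068
```

Run:
```python
from h import *
w=bot.grab_frame("wrist");C=-np.asarray(w["R"]).T@np.asarray(w["t"]);print("cam at",C)
p=np.array(bot.get_state()["tool_pos"]);ux=np.array([np.cos(1.82),np.sin(1.82)]);uy=np.array([np.sin(1.82),-np.cos(1.82)])
for n in ["scene","top"]:
    f=bot.grab_frame(n);W=cloud(f)
    u,v=map(int,px(f,C));zc=(np.asarray(f["R"])@C+f["t"])[2];print(n,"px",u,v,"depth there",f["range_z"][v-4:v+5:4,u-4:u+5:4].ravel(),"cam depth",zc)
    a=(W[...,:2]-p[:2])@ux;b=(W[...,:2]-p[:2])@uy
    for lo in np.arange(.2,.46,.03):
        m=(abs(b)<.12)&(abs(a)<.16)&(W[...,2]>lo)&(W[...,2]<lo+.03)
        if m.sum()>3:print("  z-tcp",round(lo-p[2],3),"a",np.percentile(a[m],[1,99]),"b",np.percentile(b[m],[1,99]),m.sum())
    if n=="scene":
        cv2.imwrite("pics/cam.png",cv2.resize(f["image"][max(0,v-110):v+110,max(0,u-140):u+140],None,fx=2.5,fy=2.5,interpolation=3)[:,:,::-1])
```

```text
cam at [ 0.3672 -0.2464  0.3238]
scene px 346 218 depth there [1.4112 1.4156 1.418  1.3993 1.3974 1.3948 1.3822 1.3793 1.3821] cam depth 0.8708934421538185
  z-tcp 0.018 a [-0.0232  0.1579] b [-0.0221  0.0038] 449
  z-tcp 0.048 a [-0.0171  0.1021] b [-0.058   0.0034] 141
  z-tcp 0.078 a [-0.0189  0.0184] b [-0.0651  0.0029] 308
  z-tcp 0.108 a [-0.0352  0.0339] b [-0.0429 -0.0133] 257
  z-tcp 0.138 a [-0.0362  0.036 ] b [-0.04   -0.0091] 494
  z-tcp 0.168 a [-0.0451  0.0453] b [-0.0496 -0.0109] 453
  z-tcp 0.198 a [-0.0449  0.0449] b [-0.0497 -0.0102] 689
  z-tcp 0.228 a [-0.0422  0.0306] b [-0.0485 -0.0196] 328
  z-tcp 0.258 a [-0.067  0.072] b [-0.1189 -0.0466] 615
top px 365 274 depth there [1.3598 1.3488 1.3495 1.356  1.3439 1.3463 1.34   1.3378 1.3422] cam depth 1.0290994946031211
  z-tcp 0.018 a [0.01   0.0709] b [-0.034   0.0034] 91
  z-tcp 0.048 a [0.0013 0.0185] b [-0.049   0.0498] 41
  z-tcp 0.078 a [-0.0097  0.0155] b [-0.0627  0.0573] 92
  z-tcp 0.108 a [-0.0057  0.0397] b [-0.0411  0.0088] 35
  z-tcp 0.138 a [0.0141 0.0393] b [-0.0357 -0.0015] 20
  z-tcp 0.168 a [-0.0035  0.0496] b [-0.0474  0.0242] 50
  z-tcp 0.198 a [0.0025 0.0495] b [-0.0463  0.0274] 139
  z-tcp 0.228 a [0.0102 0.0473] b [-0.0447  0.0164] 81
  z-tcp 0.258 a [0.0251 0.1216] b [-0.0765  0.0235] 125
```

View pics/cam.png

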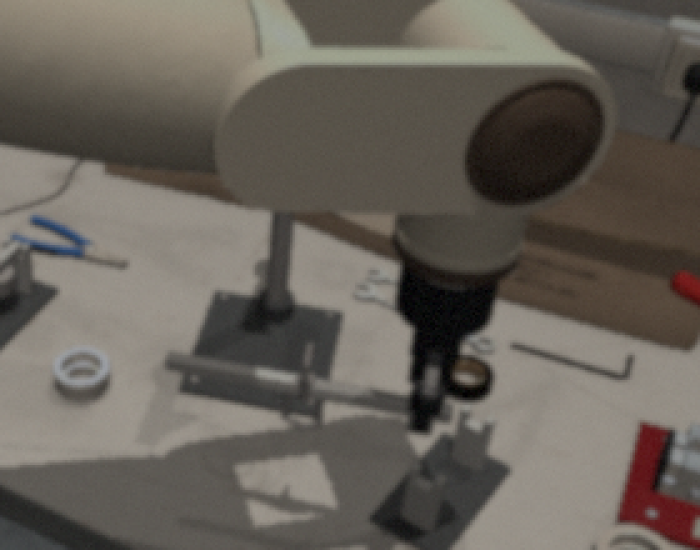

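The scene view shows the hanger gripped level, with its hook up at crop (308,355) and its loop below. No camera body is attached, and the wrist link begins more than 0.25 m above the TCP, clear of the stand top. Moving to staging in front of the scale loop.

move_arm(
  dp=[
    [0.1, 0.2, 0],
    [0.17, 0.34, 0],
    [0.17, 0.34, 0],
    [0.17, 0.34, 0],
    [0.17, 0.34, 0],
    [0.12, 0.24, 0],
    [0.05, 0.1, 0],
    [0, 0, -0.15],
    [0, 0, -0.25],
    [0, 0, -0.3],
    [0, 0, -0.25],
    [0, 0, -0.15],
    [0, 0, -0.08],
    [0, 0, 0],
    [0, 0, 0],
    [0, 0, 0],
  ],
  roll=[0, 0, 0, 0, 0, 0, 0, 0, 0, 0, 0, 0, 0, 0, 0, 0],
  jaw=[0, 0, 0, 0, 0, 0, 0, 0, 0, 0, 0, 0, 0, 0, 0, 0],
)

```text
time_s: 14.25
tool_pos: [0.5137, -0.2069, 0.2752]
orientation: [-3.14, -0.001, 1.822]
contact_force: [-0.2, -0.1, -1.0]
gripper_width: 0.0109
grasp_force: 61.7
```

Run:
```python
from h import *
st()
for c in ["scene","top","wrist"]:
    print(c);f=look(["hanger_bar","hanger_hook","hanger_loop","scale_loop"],"st_%s.png"%c,c)
    if c=="scene":
        u,v=map(int,px(f,(.52,-.1,.32)));A=f["image"][v-70:v+70,u-90:u+90];print("crop origin",u-90,v-70)
    if c=="wrist": B=f["image"]
cv2.imwrite("pics/st.png",np.hstack([cv2.resize(A,(400,311),interpolation=3),cv2.resize(B,(400,311))])[:,:,::-1])
```

```text
t 14.25 p [ 0.5137 -0.2069  0.2752] o [-3.1405 -0.0009  1.8216] F [-0.1837 -0.1057 -1.0003] w 0.010926887594477117 g 61.697248220443726
scene
hanger_bar 0.84 [ 0.4899 -0.1131  0.2894] [312. 184.]
hanger_hook 0.89 [ 0.4886 -0.1147  0.3306] [313. 169.]
hanger_loop 0.91 [ 0.4871 -0.113   0.2405] [310. 201.]
scale_loop 0.64 [ 0.5469 -0.0959  0.3106] [316. 163.]
scale_loop 0.49 [0.4735 0.2254 0.1076] [199. 205.]
crop origin 223 94
top
hanger_bar 0.51 [ 0.4867 -0.1082  0.2954] [324. 223.]
hanger_hook 0.55 [ 0.4906 -0.1105  0.3301] [327. 218.]
wrist
hanger_bar 0.88 [ 0.4896 -0.1104  0.2953] [281.  30.]
scale_loop 0.97 [ 0.5496 -0.0973  0.3109] [491.  26.]
```

View pics/st.png

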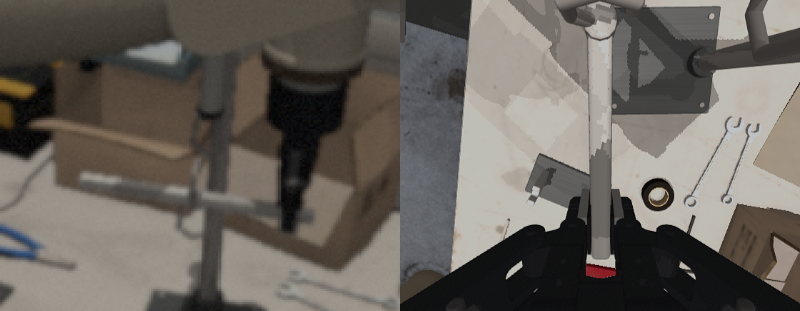

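The left crop shows the bar level with its hook just left of and in front of the scale loop at (200,130). In the wrist view the bar is in line, and the scale loop is at the top right, (355,10) at half size. Measured gap: +61 mm along the stand's x, about 0 in y, and the seat 21 mm above the loop point. Entering now.

move_arm(
  dp=[
    [0, 0.05, -0.02],
    [0, 0.1, 0],
    [0, 0.1, 0],
    [0, 0.1, 0],
    [0, 0.1, 0],
    [0, 0.1, 0],
    [0, 0.1, 0],
    [0, 0.07, 0],
    [0, 0.04, 0],
    [0, 0, 0],
    [0, 0, 0],
  ],
  roll=[0, 0, 0, 0, 0, 0, 0, 0, 0, 0, 0],
  jaw=[0, 0, 0, 0, 0, 0, 0, 0, 0, 0, 0],
)

```text
time_s: 16.1
tool_pos: [0.5728, -0.1919, 0.2777]
orientation: [-3.141, 0.0, 1.822]
contact_force: [-0.3, -0.5, -1.6]
gripper_width: 0.0111
grasp_force: 61.7
```

Run:
```python
from h import *
Fs=[]
for c in ["scene","top","wrist"]:
    print(c);f=look(["hanger_bar","hanger_hook","hanger_loop","scale_loop"],None,c)
    Fs.append(bot.get_state()["contact_force"])
    if c=="scene":
        u,v=map(int,px(f,(.547,-.096,.33)));cv2.imwrite("pics/in.png",cv2.resize(f["image"][v-40:v+40,u-50:u+50],None,fx=6,fy=6,interpolation=3)[:,:,::-1])
print(np.mean(Fs,0));st()
```

```text
scene
hanger_bar 0.77 [ 0.5488 -0.1     0.2905] [318. 170.]
hanger_bar 0.65 [ 0.546  -0.0963  0.3094] [316. 163.]
hanger_hook 0.96 [ 0.5495 -0.0938  0.3297] [317. 155.]
hanger_loop 0.73 [ 0.5497 -0.0955  0.2405] [315. 186.]
hanger_loop 0.62 [ 0.4755  0.2219 -0.0026] [204. 235.]
scale_loop 0.65 [ 0.5455 -0.0928  0.3109] [315. 163.]
top
wrist
[-0.2811  0.0999 -0.6596]
t 16.85 p [ 0.5729 -0.1919  0.2777] o [-3.1415  0.0001  1.8217] F [-0.1662 -0.1771 -0.4443] w 0.01099697840009663 g 61.706392765045166
```

View pics/in.png

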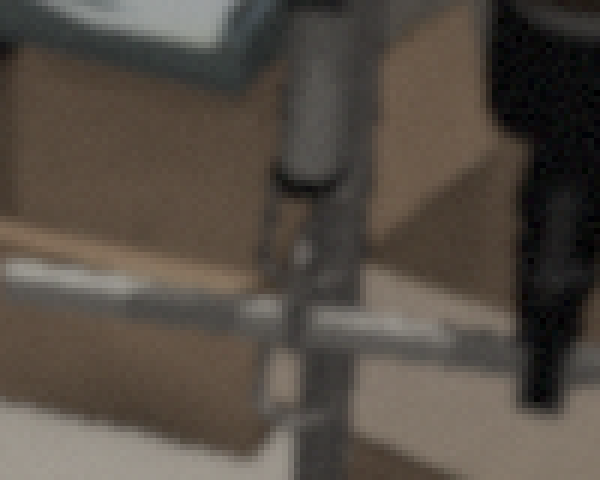

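The hook is through the scale loop: the seat is at crop (300,245), with the loop's V below it and no force on the wrist. Lowering slowly, watching the force.

move_arm(
  dp=[
    [0, 0, 0.05],
    [0, 0, 0.05],
    [0, 0, 0.05],
    [0, 0, 0.05],
    [0, 0, 0.04],
    [0, 0, 0.03],
    [0, 0, 0.03],
    [0, 0, 0.03],
    [0, 0, 0.03],
    [0, 0, 0.03],
    [0, 0, 0.03],
    [0, 0, 0],
    [0, 0, 0],
  ],
  roll=[0, 0, 0, 0, 0, 0, 0, 0, 0, 0, 0, 0, 0],
  jaw=[0, 0, 0, 0, 0, 0, 0, 0, 0, 0, 0, 0, 0],
)

```text
time_s: 18.15
tool_pos: [0.5729, -0.1919, 0.2442]
orientation: [3.142, 0.0, 1.822]
contact_force: [0.1, 0.1, -0.1]
gripper_width: 0.0108
grasp_force: 61.8
```

```bash
cat >> h.py <<'E'
def force(n=12,qs=("scale_loop","hanger_hook","hanger_loop")):
    F=[];M=[]
    for i in range(n):
        f=bot.grab_frame("scene");s=bot.get_state();F.append(s["contact_force"]);M.append(s["moment"])
    F=np.array(F);print("F",F.mean(0),"+-",F.std(0)[2]/n**.5,"M",np.mean(M,0),np.std(M,0)/n**.5)
    for q in qs:
        for r in bot.tip_of(f,q)[:1]: print(q,round(r["conf"],2),world(f,r["xyz"]))
    return f
E
python3 -c "
from h import *
force();st()"
```

```text
F [-0.0309  0.6505 -0.0502] +- 0.18503610649378174 M [ 0.0461 -0.0127 -0.0231] [0.0078 0.0103 0.0064]
scale_loop 0.59 [ 0.5439 -0.0944  0.3003]
hanger_hook 0.75 [ 0.5464 -0.0933  0.2962]
hanger_loop 0.59 [ 0.5483 -0.0931  0.2089]
t 18.9 p [ 0.5729 -0.1919  0.2441] o [-3.1415  0.0001  1.8216] F [-0.0135  0.0345 -0.4354] w 0.011111020731961716 g 61.768155097961426
```

move_arm(
  dp=[
    [0, 0, 0.03],
    [0, 0, 0.03],
    [0, 0, 0.03],
    [0, 0, 0.03],
    [0, 0, 0],
    [0, 0, 0],
  ],
  roll=[0, 0, 0, 0, 0, 0],
  jaw=[0, 0, 0, 0, 0, 0],
)

```text
time_s: 19.5
tool_pos: [0.5729, -0.1919, 0.2345]
orientation: [-3.141, 0.0, 1.822]
contact_force: [0.1, 1.2, 0.0]
gripper_width: 0.011
grasp_force: 61.9
```

```bash
python3 -c "
from h import *
force(24);st()"
```

```text
F [0.0542 0.6658 0.4317] +- 0.11032739591845392 M [ 0.1019 -0.0079 -0.0243] [0.0048 0.0074 0.0059]
scale_loop 0.62 [ 0.5474 -0.0916  0.2881]
hanger_hook 0.75 [ 0.5491 -0.0947  0.2899]
hanger_loop 0.8 [ 0.5492 -0.0955  0.1991]
t 20.85 p [ 0.5729 -0.1919  0.2345] o [-3.1415  0.0001  1.8216] F [0.0937 0.7704 0.6019] w 0.01073935461265634 g 61.90539479255676
```

move_arm(
  dp=[
    [0, 0, -0.025],
    [0, 0, -0.025],
    [0, 0, -0.025],
    [0, 0, 0],
    [0, 0, 0],
  ],
  roll=[0, 0, 0, 0, 0],
  jaw=[0, 0, 0, 0, 0],
)

```text
time_s: 21.35
tool_pos: [0.5729, -0.1919, 0.2406]
orientation: [3.142, 0.0, 1.822]
contact_force: [0.4, 0.6, -0.1]
gripper_width: 0.0111
grasp_force: 61.9
```

```bash
python3 -c "
from h import *
force(20);st()"
```

```text
F [0.3285 0.4825 0.0701] +- 0.09585512579951587 M [ 0.0585 -0.0499 -0.0516] [0.0072 0.0061 0.0059]
scale_loop 0.57 [ 0.5457 -0.0946  0.2922]
hanger_hook 0.86 [ 0.5493 -0.0943  0.2959]
hanger_loop 0.71 [ 0.5514 -0.0957  0.2069]
t 22.5 p [ 0.5729 -0.1919  0.2405] o [-3.1415  0.0001  1.8216] F [0.1008 0.5986 0.7299] w 0.011200816171711208 g 61.87448859214783
```

Vertical force is about 0.07 N, so the scale carries the bar. Releasing.

move_arm(
  dp=[
    [0, 0, 0],
    [0, 0, 0],
    [0, 0, 0],
    [0, 0, 0],
    [0, 0, 0],
    [0, 0, 0],
    [0, 0, 0],
    [0, 0, 0],
    [0, 0, 0],
    [0, 0, 0],
  ],
  roll=[0, 0, 0, 0, 0, 0, 0, 0, 0, 0],
  jaw=[0.4, 0.4, 0.4, 0.5, 0.5, 0.5, 0.5, 0.5, 0.5, 0.5],
)

```text
time_s: 23.5
tool_pos: [0.5729, -0.1919, 0.2405]
orientation: [-3.142, 0.0, 1.822]
contact_force: [-0.4, -0.3, -0.4]
gripper_width: 0.0427
grasp_force: 0.0
```

```bash
python3 -c "
from h import *
f=force(6);print(px(f,(.547,-.096,.26)))
u,v=map(int,px(f,(.547,-.096,.28)));cv2.imwrite('pics/rel.png',cv2.resize(f['image'][v-50:v+50,u-60:u+60],None,fx=5,fy=5,interpolation=3)[:,:,::-1])
st()"
```

```text
F [-0.1877  0.2208 -0.0856] +- 0.20164918909313545 M [ 0.0098 -0.0125 -0.0032] [0.0082 0.0101 0.0054]
scale_loop 0.61 [ 0.5466 -0.0971  0.2957]
hanger_hook 0.61 [ 0.5509 -0.094   0.2946]
hanger_loop 0.61 [ 0.5477 -0.0923  0.2033]
(np.float64(315.14964571428635), np.float64(180.36455971108612))
t 23.95 p [ 0.5729 -0.1919  0.2405] o [-3.1416  0.0001  1.8216] F [0.4784 0.1353 0.3983] w 0.04278059104718134 g 0.0
```

View pics/rel.png

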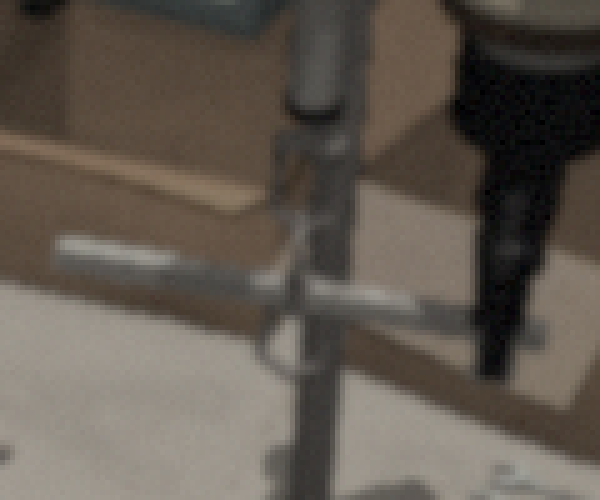

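The picture shows the hanger hanging level in the scale loop, with its hook at (295,215) in the V, its lower loop at (295,345), and the fingers open and not touching. Backing off along the bar, then round in front to the weight bar.

move_arm(
  dp=[
    [-0.1, 0, 0],
    [-0.25, 0, 0],
    [-0.3, 0, 0],
    [-0.25, 0, -0.1],
    [0, -0.1, -0.2],
    [0.17, -0.4, -0.1],
    [0.17, -0.4, 0],
    [0.17, -0.4, 0],
    [0.17, -0.4, 0],
    [0.17, -0.4, 0],
    [0.2, -0.1, 0],
    [0, 0, 0],
  ],
  roll=[0, 0, 0, 0, 0, 0, 0, 0, 0, 0, 0, 0],
  jaw=[0.5, 0.5, 0.5, 0.6, 0.8, 1, 1, 1, 1, 1, 1, 1],
)

```text
time_s: 25.15
tool_pos: [0.3981, -0.2237, 0.2739]
orientation: [3.14, 0.002, 1.821]
contact_force: [0.3, 0.2, 0.4]
gripper_width: 0.0855
grasp_force: 0.0
```

move_arm(
  dp=[
    [0.25, 0.05, 0],
    [0.44, 0.09, 0],
    [0.44, 0.09, 0],
    [0.44, 0.09, 0],
    [0.44, 0.09, 0],
    [0.44, 0.09, 0],
    [0.44, 0.09, 0],
    [0.44, 0.09, 0],
    [0.44, 0.09, 0],
    [0.44, 0.09, 0],
    [0.44, 0.09, 0],
    [0.44, 0.09, 0],
    [0.25, 0.05, 0],
    [0, 0, 0],
  ],
  roll=[0, 0, 0, 0, 0, 0, 0, 0, 0, 0, 0, 0, 0, 0],
  jaw=[1, 1, 1, 1, 1, 1, 1, 1, 1, 1, 1, 1, 1, 1],
)

```text
time_s: 26.55
tool_pos: [0.3782, 0.2136, 0.2726]
orientation: [-3.141, -0.0, 1.825]
contact_force: [0.3, -0.0, 0.2]
gripper_width: 0.0853
grasp_force: 0.0
```

move_arm(
  dp=[
    [0, 0, 0],
    [0, 0, 0],
    [0, 0, 0],
    [0, 0, 0],
    [0, 0, 0],
    [0, 0, 0],
    [0, 0, 0],
    [0, 0, 0],
    [0, 0, 0],
    [0, 0, 0],
    [0, 0, 0],
  ],
  roll=[-0.17, -0.17, -0.17, -0.17, -0.17, -0.17, -0.17, -0.17, -0.17, -0.18, 0],
  jaw=[1, 1, 1, 1, 1, 1, 1, 1, 1, 1, 1],
)

```text
time_s: 27.65
tool_pos: [0.3785, 0.211, 0.2728]
orientation: [-3.141, 0.0, -3.116]
contact_force: [-0.1, -0.3, 0.4]
gripper_width: 0.0854
grasp_force: 0.0
```

Run:
```python
from h import *
st()
f=look(["weight_bar","weight_hook"])
barfit(f,(.4765,.2197))
f=look(["scale_loop","hanger_hook","hanger_loop","hanger_bar"],None,"scene",1)
e=np.array([np.cos(.0265),np.sin(.0265)]);g=np.array([.4765,.2197])-.1*e
print(g);to((*g,.052),.0265+np.pi)
```

```text
t 27.65 p [0.3785 0.211  0.2728] o [-3.1414  0.0003 -3.1162] F [-0.1186 -0.2598  0.387 ] w 0.08541313417648598 g 0.0
weight_bar 0.93 [0.3876 0.3754 0.0294] [418. 185.]
weight_bar 0.64 [0.4756 0.2205 0.0702] [288. 264.]
weight_hook 0.69 [0.3887 0.3767 0.0676] [433. 194.]
weight_hook 0.66 [0.4744 0.2222 0.1084] [290. 280.]
line 0.435654 0.21835165 yaw 0.025424255 ext [-0.1298  0.057 ] off 0.00030955014513765544 ztop [0.0783 0.0796] 1985
scale_loop 0.62 [ 0.5428 -0.0943  0.2964] [315. 168.]
hanger_hook 0.83 [ 0.5499 -0.0976  0.293 ] [317. 169.]
hanger_loop 0.7 [ 0.5492 -0.0906  0.2047] [312. 197.]
hanger_bar 0.94 [ 0.548  -0.0962  0.2522] [315. 183.]
[0.3765 0.2171]
go m [-0.0014  0.0056 -0.2205] total units [0.0154 0.0699 2.7566] roll units -0.005916809184996095
```

move_arm(
  dp=[
    [0.01, 0.07, 0.3],
    [0, 0, 0.45],
    [0, 0, 0.45],
    [0, 0, 0.45],
    [0, 0, 0.45],
    [0, 0, 0.35],
    [0, 0, 0.2],
    [0, 0, 0.1],
    [0, 0, 0],
    [0, 0, 0],
    [0, 0, 0],
    [0, 0, 0],
    [0, 0, 0],
    [0, 0, 0],
    [0, 0, 0],
  ],
  roll=[0, 0, 0, 0, 0, 0, 0, 0, 0, 0, 0, 0, 0, 0, 0],
  jaw=[1, 1, 1, 1, 1, 1, 1, 1, 1, 0, 0, 0, 0, 0, 0],
)

```text
time_s: 29.55
tool_pos: [0.377, 0.2172, 0.0527]
orientation: [3.142, 0.0, -3.119]
contact_force: [-1.4, -0.4, 4.1]
gripper_width: 0.0111
grasp_force: 62.4
```

move_arm(
  dp=[
    [0, 0, 0],
    [0, 0, -0.06],
    [0, 0, -0.1],
    [0, 0, -0.2],
    [0, 0, -0.3],
    [0, 0, -0.3],
    [0, 0, -0.24],
    [0, 0, -0.1],
    [0, 0, 0],
    [0, 0, 0],
  ],
  roll=[0, 0, 0, 0, 0, 0, 0, 0, 0, 0],
  jaw=[0, 0, 0, 0, 0, 0, 0, 0, 0, 0],
)

```text
time_s: 30.55
tool_pos: [0.3766, 0.217, 0.1557]
orientation: [-3.141, -0.001, -3.119]
contact_force: [-1.5, 0.1, -1.8]
gripper_width: 0.011
grasp_force: 61.6
```

Run:
```python
from h import *
f=force(16,("weight_bar","weight_hook","hanger_loop","hanger_bar"))
s=st()
barfit(f,(.547,-.096),.235,.262,.13)
e=np.array([np.cos(.0265),np.sin(.0265)])
```

```text
F [ 0.0688 -0.0564 -1.599 ] +- 0.12546452373032926 M [-0.0036  0.1818  0.0018] [0.0066 0.0076 0.0093]
weight_bar 0.74 [0.4771 0.2191 0.1741]
weight_hook 0.91 [0.3887 0.3804 0.0708]
hanger_loop 0.74 [ 0.5472 -0.0935  0.2034]
hanger_bar 0.78 [ 0.5505 -0.0956  0.2544]
t 31.55 p [0.3769 0.2171 0.1565] o [-3.1415 -0.     -3.1185] F [-0.1643  0.3597 -1.9612] w 0.011122600642295102 g 61.61675691604614
line 0.55094486 -0.122774094 yaw -1.310985 ext [-0.1223  0.1202] off 0.0030657490311583233 ztop [0.2557 0.2609] 601
```

move_arm(
  dp=[
    [0.1, -0.1, 0],
    [0.25, -0.25, 0],
    [0.25, -0.25, 0],
    [0.19, -0.3, 0],
    [0.01, -0.35, -0.02],
    [0.01, -0.35, -0.02],
    [0.01, -0.35, -0.02],
    [0.01, -0.35, -0.02],
    [0.01, -0.35, -0.02],
    [0.01, -0.35, -0.02],
    [0.01, -0.35, -0.02],
    [0.01, -0.35, -0.02],
    [0.01, -0.35, -0.02],
    [0, -0.3, -0.02],
    [0, -0.2, -0.02],
    [0, -0.1, -0.02],
    [0, 0, 0],
    [0, 0, 0],
  ],
  roll=[0, 0, 0, 0, 0, 0, 0, 0, 0, 0, 0, -0.05, -0.1, -0.1, -0.05, 0, 0, 0],
  jaw=[0, 0, 0, 0, 0, 0, 0, 0, 0, 0, 0, 0, 0, 0, 0, 0, 0, 0],
)

```text
time_s: 33.35
tool_pos: [0.3237, -0.1549, 0.1756]
orientation: [3.141, -0.0, -2.884]
contact_force: [-0.7, 0.2, -1.7]
gripper_width: 0.0112
grasp_force: 61.6
```

Run:
```python
from h import *
st()
to((.393,-.136,.1757),.256-np.pi)
```

```text
t 33.35 p [ 0.3237 -0.1549  0.1756] o [ 3.1414 -0.0002 -2.8838] F [-0.6531  0.2369 -1.7026] w 0.01117811696626005 g 61.575504541397095
go m [0.0693 0.0189 0.0001] total units [-0.8977  0.0079 -0.0008] roll units 0.0022480625754841134
```

move_arm(
  dp=[
    [-0.1, 0, 0],
    [-0.2, 0, 0],
    [-0.25, 0, 0],
    [-0.2, 0, 0],
    [-0.1, 0.01, 0],
    [-0.05, 0, 0],
    [0, 0, 0],
    [0, 0, 0],
    [0, 0, 0],
  ],
  roll=[0, 0, 0, 0, 0, 0, 0, 0, 0],
  jaw=[0, 0, 0, 0, 0, 0, 0, 0, 0],
)

```text
time_s: 34.25
tool_pos: [0.3931, -0.1365, 0.1758]
orientation: [-3.141, -0.0, -2.883]
contact_force: [-0.0, 0.2, -2.4]
gripper_width: 0.011
grasp_force: 61.6
```

Run:
```python
from h import *
st();L=[]
for c in ["scene","wrist","scene"]:
    print(c);f=look(["weight_bar","weight_hook","hanger_loop","hanger_bar","hanger_hook","scale_loop"],None,c,1)
    if c=="scene":
        u,v=map(int,px(f,(.52,-.11,.22)));A=f["image"][v-60:v+60,u-75:u+75]
    else: B=f["image"]
cv2.imwrite("pics/st2.png",np.hstack([cv2.resize(A,(400,320),interpolation=3),cv2.resize(B,(400,320))])[:,:,::-1])
to((.4512,-.1207,.1757),.256-np.pi)
```

```text
t 34.25 p [ 0.3931 -0.1365  0.1758] o [-3.1413 -0.     -2.8834] F [-0.0165  0.174  -2.4104] w 0.010980535239941157 g 61.580650806427
scene
weight_bar 0.65 [0.3877 0.3717 0.0347] [143. 225.]
weight_hook 0.55 [0.388  0.3759 0.0718] [140. 215.]
hanger_loop 0.39 [ 0.5458 -0.0917 -0.0045] [308. 258.]
wrist
hanger_loop 0.2 [ 0.4858 -0.3318  0.0002] [ 75. 225.]
scene
weight_bar 0.63 [ 0.4886 -0.1105  0.1921] [308. 216.]
weight_hook 0.85 [0.3885 0.3791 0.0712] [140. 214.]
hanger_hook 0.6 [ 0.4766 -0.3335 -0.0028] [381. 307.]
go m [ 0.0578  0.0157 -0.    ] total units [-0.7484  0.0044  0.0003] roll units 0.0033797867109157174
```

View pics/st2.png

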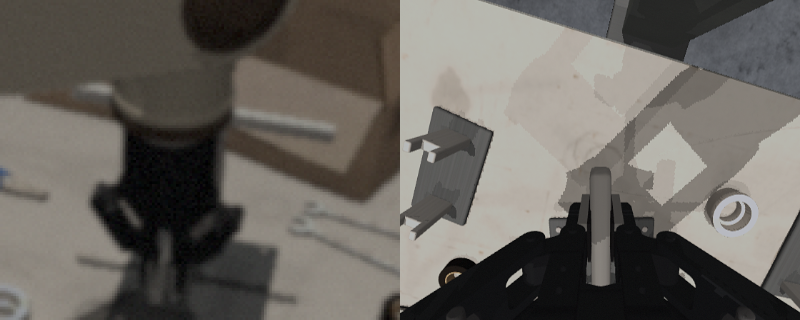

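The left crop shows the gripper hiding the hook, with the hanger bar visible behind it at z≈0.25. The wrist view shows the handle gripped straight. The hook can't be seen from here, so I rely on kinematics, which agree with the network's bar centre within 2 mm. First I'll check wrist-link clearance to the scale tube and stand arm.

Run:
```python
from h import *
p=np.array(bot.get_state()["tool_pos"]);print(bot.get_state()["joints"])
ex=np.array([np.cos(.256),np.sin(.256)]);ey=np.array([-ex[1],ex[0]])
Ws=[cloud(bot.grab_frame(n)).reshape(-1,3) for n in ["scene","top"]]
for n,W in zip(["scene","top"],Ws):
    W=W[~np.isnan(W[:,0])];a=(W[:,:2]-p[:2])@ex;b=(W[:,:2]-p[:2])@ey
    print(n)
    for lo in np.arange(.30,.64,.03):
        m=(abs(a)<.11)&(abs(b)<.16)&(W[:,2]>lo)&(W[:,2]<lo+.03)
        if m.sum()>3:print(" z-tcp %.3f"%(lo-p[2]),"fwd",np.percentile(a[m],[1,99]),"lat",np.percentile(b[m],[1,99]),m.sum())
    a2=(W[:,:2]-[.547,-.0955])@ex;b2=(W[:,:2]-[.547,-.0955])@ey
    for lo,hi in [(.36,.43),(.435,.462),(.462,.49)]:
        m=(abs(b2)<.03)&(a2>-.05)&(a2<.13)&(W[:,2]>lo)&(W[:,2]<hi)
        if m.sum()>3:print(" stand",lo,np.percentile(a2[m],[1,99]),np.percentile(b2[m],[1,99]),m.sum())
```

```text
[-0.5191 -0.1621  1.861  -0.0001  1.4427 -2.3485]
scene
 z-tcp 0.124 fwd [-0.0402 -0.0024] lat [-0.038   0.0342] 365
 z-tcp 0.154 fwd [-0.0406 -0.0068] lat [-0.0376  0.0338] 337
 z-tcp 0.184 fwd [-0.0501 -0.0005] lat [-0.0476  0.0421] 558
 z-tcp 0.214 fwd [-0.0485 -0.0057] lat [-0.0458  0.0337] 506
 z-tcp 0.244 fwd [-0.0901 -0.0275] lat [-0.0685 -0.0073] 128
 z-tcp 0.274 fwd [-0.1092 -0.0177] lat [-0.0839  0.0064] 709
 z-tcp 0.304 fwd [-0.1092 -0.0134] lat [-0.0879  0.0067] 958
 z-tcp 0.334 fwd [-0.1077  0.0153] lat [-0.0825  0.1102] 1814
 z-tcp 0.364 fwd [-0.1079  0.0482] lat [-0.0633  0.1535] 2389
 z-tcp 0.394 fwd [-0.1096 -0.1015] lat [0.1067 0.1273] 10
 stand 0.435 [0.0433 0.1003] [-0.019   0.0215] 152
 stand 0.462 [0.0784 0.1199] [-0.0184  0.0203] 152
top
 z-tcp 0.184 fwd [-0.0478  0.0021] lat [-0.0051  0.0492] 78
 z-tcp 0.214 fwd [-0.0459 -0.0024] lat [0.0021 0.0473] 54
 z-tcp 0.244 fwd [-0.0469 -0.0161] lat [0.0126 0.0468] 44
 z-tcp 0.274 fwd [-0.0992  0.0025] lat [-0.0065  0.1305] 61
 z-tcp 0.304 fwd [-0.0828  0.003 ] lat [-0.0509  0.1307] 212
 z-tcp 0.334 fwd [-0.0754  0.0759] lat [-0.0753  0.1283] 1164
 z-tcp 0.364 fwd [-0.1061  0.0612] lat [-0.0614  0.157 ] 2948
 z-tcp 0.394 fwd [-0.1095 -0.0562] lat [0.1035 0.1595] 166
 stand 0.36 [-0.0116  0.1018] [-0.0093  0.0171] 130
 stand 0.435 [-0.0142  0.0946] [-0.0112  0.022 ] 388
 stand 0.462 [-0.0005  0.1203] [-0.0145  0.0238] 222
```

Clearance at the end pose is about 10 mm to the stand arm front, which is acceptable. Entering slowly along the stand's x.

move_arm(
  dp=[
    [-0.04, 0.01, 0],
    [-0.08, 0.01, 0],
    [-0.08, 0, 0],
    [-0.08, 0, 0],
    [-0.08, 0, 0],
    [-0.08, 0, 0],
    [-0.08, 0, 0],
    [-0.08, 0, 0],
    [-0.07, 0, 0],
    [-0.04, 0, 0],
    [-0.03, 0, 0],
    [0, 0, 0],
    [0, 0, 0],
  ],
  roll=[0, 0, 0, 0, 0, 0, 0, 0, 0, 0, 0, 0, 0],
  jaw=[0, 0, 0, 0, 0, 0, 0, 0, 0, 0, 0, 0, 0],
)

```text
time_s: 36.7
tool_pos: [0.4501, -0.1197, 0.1757]
orientation: [-3.142, -0.0, -2.883]
contact_force: [-1.0, -0.2, -2.7]
gripper_width: 0.011
grasp_force: 61.6
```

Run:
```python
from h import *
F=[];M=[]
for c in ["scene","wrist","top"]*4:
    f=bot.grab_frame(c);s=bot.get_state();F.append(s["contact_force"]);M.append(s["moment"])
print(np.mean(F,0),np.mean(M,0));st()
f=look(["weight_bar","weight_hook","hanger_loop","hanger_bar","hanger_hook","scale_loop"],None,"scene",2)
W=cloud(f);m=(W[...,2]>.23)&(W[...,2]<.27)&(abs((W[...,:2]-[.547,-.096])@[.968,.25])<.03)&(abs((W[...,:2]-[.547,-.096])@[-.25,.968])<.14)
P=W[m];t=(P[:,:2]-[.547,-.096])@[-.25,.968];o=(P[:,:2]-[.547,-.096])@[.968,.25]
for lo in np.arange(-.13,.13,.02):
    k=(t>lo)&(t<=lo+.02)
    if k.sum()>3: print(round(lo,2),k.sum(),np.median(o[k]),np.percentile(P[k][:,2],[10,50,90]))
```

```text
[-0.0055 -0.25   -1.6211] [-0.0383  0.1799 -0.007 ]
t 37.3 p [ 0.4502 -0.1197  0.1757] o [-3.1415 -0.     -2.8829] F [-0.0257  0.7424 -1.6044] w 0.010864970617406442 g 61.58111214637756
weight_bar 0.72 [ 0.5462 -0.0971  0.1896] [314. 203.]
weight_bar 0.61 [0.3846 0.3736 0.034 ] [142. 226.]
weight_hook 0.77 [0.3881 0.3766 0.072 ] [140. 215.]
hanger_bar 0.93 [ 0.5511 -0.0962  0.2538] [316. 182.]
scale_loop 0.34 [ 0.5474 -0.0991  0.2522] [316. 183.]
-0.13 38 -0.0022104479386307937 [0.2476 0.2559 0.2608]
-0.11 59 -0.002810145186879491 [0.2492 0.2569 0.262 ]
-0.09 59 -0.003228097413477923 [0.2497 0.2572 0.2622]
-0.07 59 -0.0032822062798827504 [0.25   0.2581 0.2624]
-0.05 58 -0.0035040547221888547 [0.2499 0.2589 0.2629]
-0.03 16 -0.0030892131676770788 [0.2511 0.26   0.2632]
0.05 20 -0.0037357549982212457 [0.253  0.2595 0.2648]
0.07 57 -0.003215095726461088 [0.2509 0.2592 0.2651]
0.09 53 -0.003984629786732464 [0.2526 0.26   0.2646]
0.11 43 -0.002607289947171937 [0.2527 0.2603 0.2649]
```

move_arm(
  dp=[
    [0, 0, 0.04],
    [0, 0, 0.05],
    [0, 0, 0.05],
    [0, 0, 0.05],
    [0, 0, 0.04],
    [0, 0, 0.03],
    [0, 0, 0.03],
    [0, 0, 0.03],
    [0, 0, 0.03],
    [0, 0, 0.03],
    [0, 0, 0.03],
    [0, 0, 0.03],
    [0, 0, 0.02],
    [0, 0, 0],
    [0, 0, 0],
  ],
  roll=[0, 0, 0, 0, 0, 0, 0, 0, 0, 0, 0, 0, 0, 0, 0],
  jaw=[0, 0, 0, 0, 0, 0, 0, 0, 0, 0, 0, 0, 0, 0, 0],
)

```text
time_s: 39.15
tool_pos: [0.4502, -0.1197, 0.139]
orientation: [-3.142, -0.0, -2.883]
contact_force: [-0.5, -0.8, -1.4]
gripper_width: 0.0109
grasp_force: 61.7
```

```bash
cat >> h.py <<'E'
def load(n=16):
    F=[];M=[]
    for i in range(n):
        f=bot.grab_frame("scene");s=bot.get_state();F.append(s["contact_force"]);M.append(s["moment"])
    m=np.array(M)@[-.253,.967,0]
    print("F",np.mean(F,0),"+-",np.std(F,0)[2]/n**.5,"M.ey/.0996",m.mean()/.0996,"+-",m.std()/n**.5/.0996,"M",np.mean(M,0));st()
    W=cloud(f);d=W[...,:2]-[.547,-.096];t=d@[-.25,.968];o=d@[.968,.25]
    for a,b in [(-.12,-.05),(.05,.12)]:
        q=(abs(o)<.03)&(t>a)&(t<b)&(W[...,2]>.15)&(W[...,2]<.3); print("bar top z",np.percentile(W[q][:,2],[50,95]),"o",np.median(o[q]),q.sum())
    for q in ["hanger_bar","hanger_loop","weight_bar"]:
        for r in bot.tip_of(f,q)[:1]: print(q,round(r["conf"],2),world(f,r["xyz"]))
    return f
E
python3 -c "
from h import *
load(16)"
```

```text
F [ 0.1055 -0.1583 -0.8997] +- 0.12428994546691742 M.ey/.0996 1.0455247614508572 +- 0.06720001349487502 M [-0.0295  0.1    -0.0043]
t 39.95 p [ 0.4502 -0.1197  0.1389] o [-3.1415 -0.0001 -2.883 ] F [-0.5255  0.0256 -0.6652] w 0.010791239754112536 g 61.69892907142639
bar top z [0.2451 0.2505] o -0.00423412697635528 205
bar top z [0.246  0.2516] o -0.006012527308140512 131
hanger_bar 0.75 [ 0.5459 -0.0971  0.2398]
weight_bar 0.89 [0.3824 0.374  0.0351]
```

The hanger bar followed down 13 mm and is level, with about 1.0 N still on the gripper (k≈60 N/m). Lowering on.

move_arm(
  dp=[
    [0, 0, 0.02],
    [0, 0, 0.03],
    [0, 0, 0.03],
    [0, 0, 0.03],
    [0, 0, 0.03],
    [0, 0, 0.02],
    [0, 0, 0.01],
    [0, 0, 0],
    [0, 0, 0],
  ],
  roll=[0, 0, 0, 0, 0, 0, 0, 0, 0],
  jaw=[0, 0, 0, 0, 0, 0, 0, 0, 0],
)

```text
time_s: 41.0
tool_pos: [0.4503, -0.1197, 0.1254]
orientation: [-3.141, 0.0, -2.883]
contact_force: [0.6, -0.1, -0.4]
gripper_width: 0.0108
grasp_force: 61.8
```

```bash
python3 -c "
from h import *
load(20)"
```

```text
F [ 0.1229 -0.0635 -0.1676] +- 0.07043703428293396 M.ey/.0996 0.2540423139751043 +- 0.0588463638682771 M [-0.0037  0.0252  0.0036]
t 42.0 p [ 0.4502 -0.1196  0.1253] o [-3.1416 -0.0001 -2.8829] F [ 0.3238 -0.2182  0.2778] w 0.010781775725289837 g 61.802898645401
bar top z [0.2324 0.2372] o -0.004551043180471707 198
bar top z [0.2327 0.2379] o -0.005608803909742825 127
weight_bar 0.67 [ 0.5484 -0.0951  0.1423]
```

move_arm(
  dp=[
    [0, 0, 0.02],
    [0, 0, 0.02],
    [0, 0, 0],
    [0, 0, 0],
  ],
  roll=[0, 0, 0, 0],
  jaw=[0, 0, 0, 0],
)

```text
time_s: 42.55
tool_pos: [0.4502, -0.1196, 0.122]
orientation: [3.142, -0.0, -2.883]
contact_force: [-0.0, 0.2, -0.2]
gripper_width: 0.0106
grasp_force: 61.8
```

```bash
python3 -c "
from h import *
load(24)"
```

```text
F [ 0.032   0.0826 -0.18  ] +- 0.11315824102085435 M.ey/.0996 -0.016399088797175904 +- 0.05835182492171157 M [ 0.0052 -0.0003 -0.0041]
t 43.75 p [ 0.4502 -0.1197  0.1221] o [-3.1415 -0.0001 -2.8828] F [-0.3973  1.2667 -0.6534] w 0.01084121085060949 g 61.82015419006348
bar top z [0.2293 0.2342] o -0.004460774939792701 198
bar top z [0.2299 0.2355] o -0.005922761126678513 126
hanger_loop 0.56 [0.4307 0.0691 0.0055]
weight_bar 0.85 [0.3866 0.3712 0.0342]
```

The load on the gripper is now about 0. Releasing.

move_arm(
  dp=[
    [0, 0, 0],
    [0, 0, 0],
    [0, 0, 0],
    [0, 0, 0],
    [0, 0, 0],
    [0, 0, 0],
    [0, 0, 0],
    [0, 0, 0],
    [0, 0, 0],
    [0, 0, 0],
  ],
  roll=[0, 0, 0, 0, 0, 0, 0, 0, 0, 0],
  jaw=[0.4, 0.4, 0.4, 0.5, 0.5, 0.6, 0.7, 0.7, 0.7, 0.7],
)

```text
time_s: 44.9
tool_pos: [0.4502, -0.1197, 0.1221]
orientation: [-3.142, -0.0, -2.883]
contact_force: [-0.5, 0.6, -0.9]
gripper_width: 0.06
grasp_force: 0.0
```

```bash
python3 -c "
from h import *
load(3)
f=look(['weight_bar'],None,'wrist',1);barfit(f,(.547,-.096),.12,.16,.16)
"
```

```text
F [0.4259 0.3224 0.0288] +- 0.31196545772357304 M.ey/.0996 0.13264494741418054 +- 0.06469395833868409 M [ 0.0067  0.0154 -0.0112]
t 45.05 p [ 0.4502 -0.1196  0.1221] o [-3.1415 -0.     -2.8828] F [ 0.2627  0.9025 -0.4594] w 0.059608224974200354 g 0.0
bar top z [0.2258 0.2304] o -0.002467350593907495 201
bar top z [0.2264 0.2309] o -0.003864167020328677 126
weight_bar 0.73 [0.3873 0.3738 0.0366]
line 0.44875735 -0.13253498 yaw -1.3736042 ext [-0.0364  0.0482] off 0.10349657400375828 ztop [0.1425 0.1548] 7800
```

move_arm(
  dp=[
    [0, 0, 0],
    [0, 0, 0],
    [0.05, 0, 0],
    [0.1, 0, 0],
    [0.15, 0, 0],
    [0.2, 0, 0],
    [0.2, 0, 0],
    [0.2, 0, 0],
    [0.2, 0, 0],
    [0.1, 0, 0],
    [0, 0, 0],
  ],
  roll=[0, 0, 0, 0, 0, 0, 0, 0, 0, 0, 0],
  jaw=[0.8, 0.9, 1, 1, 1, 1, 1, 1, 1, 1, 1],
)

```text
time_s: 46.4
tool_pos: [0.3565, -0.1445, 0.1223]
orientation: [-3.141, 0.0, -2.884]
contact_force: [0.2, -0.2, -0.5]
gripper_width: 0.0855
grasp_force: 0.0
```

move_arm(
  dp=[
    [0, -0.2, 0],
    [0, -0.35, 0],
    [0, -0.35, 0],
    [0, -0.35, 0],
    [0, -0.35, 0],
    [0, -0.35, 0],
    [0, -0.2, 0],
    [0, 0, 0],
    [0, 0, 0],
    [0, 0, 0],
  ],
  roll=[0, 0, 0, 0, 0, 0, 0, 0, 0, 0],
  jaw=[1, 1, 1, 1, 1, 1, 1, 1, 1, 1],
)

```text
time_s: 47.4
tool_pos: [0.4014, -0.3097, 0.1221]
orientation: [3.141, -0.0, -2.882]
contact_force: [0.3, -0.6, -0.3]
gripper_width: 0.0859
grasp_force: 0.0
```

```bash
python3 -c "
from h import *
st()
for i in range(3):
    f=look(['scale_loop','hanger_hook','hanger_loop','weight_hook','weight_bar'] if i!=1 else [],None,'scene',1)
u,v=map(int,px(f,(.547,-.096,.21)));cv2.imwrite('pics/end.png',cv2.resize(f['image'][v-70:v+70,u-85:u+85],None,fx=4,fy=4,interpolation=3)[:,:,::-1])"
```

```text
t 47.4 p [ 0.4014 -0.3097  0.1221] o [ 3.1414 -0.0001 -2.8823] F [ 0.329  -0.596  -0.3028] w 0.085943948720904 g 0.0
weight_hook 0.96 [ 0.5441 -0.0892  0.1722] [310. 208.]
weight_bar 0.73 [ 0.5487 -0.0939  0.1353] [312. 219.]
weight_hook 0.9 [ 0.5491 -0.0928  0.17  ] [312. 208.]
weight_bar 0.78 [ 0.5477 -0.0948  0.1349] [312. 220.]
```

View pics/end.png

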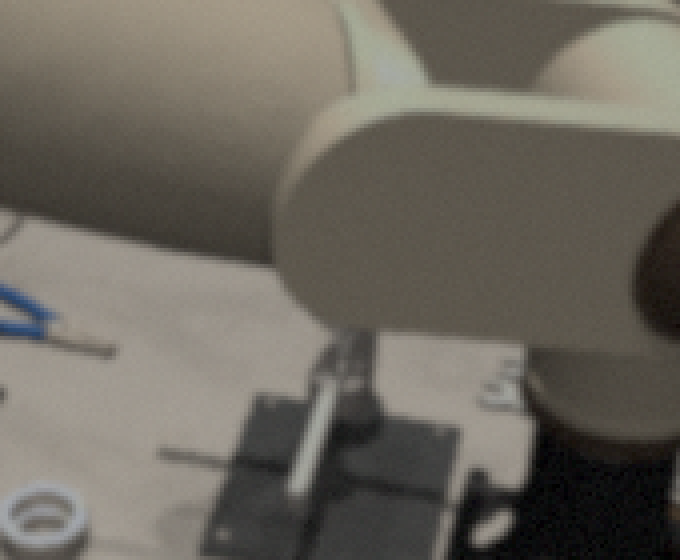

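The weight bar hangs by its hook at (345,350), aligned with the stand's x, and the arm is clear of it. I'll let it settle, check for motion, then hand in.

move_arm(
  dp=[
    [0, 0, 0],
    [0, 0, 0],
    [0, 0, 0],
    [0, 0, 0],
    [0, 0, 0],
    [0, 0, 0],
    [0, 0, 0],
    [0, 0, 0],
    [0, 0, 0],
    [0, 0, 0],
    [0, 0, 0],
    [0, 0, 0],
    [0, 0, 0],
    [0, 0, 0],
    [0, 0, 0],
    [0, 0, 0],
    [0, 0, 0],
    [0, 0, 0],
    [0, 0, 0],
    [0, 0, 0],
  ],
  roll=[0, 0, 0, 0, 0, 0, 0, 0, 0, 0, 0, 0, 0, 0, 0, 0, 0, 0, 0, 0],
  jaw=[1, 1, 1, 1, 1, 1, 1, 1, 1, 1, 1, 1, 1, 1, 1, 1, 1, 1, 1, 1],
)

```text
time_s: 50.05
tool_pos: [0.4014, -0.3105, 0.1222]
orientation: [-3.141, -0.0, -2.883]
contact_force: [0.1, 0.5, 0.2]
gripper_width: 0.0852
grasp_force: 0.0
```

```bash
python3 -c "
from h import *
for i in range(20):
    f=bot.grab_frame('scene');W=cloud(f);d=W[...,:2]-[.547,-.096];t=d@[-.25,.968];o=d@[.968,.25]
    q=(abs(t)<.03)&(o<-.03)&(o>-.15)&(W[...,2]>.11)&(W[...,2]<.17);P=W[q]
    pz=np.polyfit(o[q],P[:,2],1);print(round(bot.get_state()['time_s'],2),'t',np.round(np.median(t[q]),4),'z',np.round(pz[1],4),'slope',np.round(pz[0],3),'end',np.round(np.percentile(o[q],2),4),q.sum())
"
```

```text
50.1 t -0.0009 z 0.1428 slope 0.043 end -0.1294 159
50.15 t -0.0007 z 0.1433 slope 0.045 end -0.1295 161
50.2 t -0.0008 z 0.1436 slope 0.052 end -0.1295 160Traceback (most recent call last):
  File "<string>", line 4, in <module>
    f=bot.grab_frame('scene');W=cloud(f);d=W[...,:2]-[.547,-.096];t=d@[-.25,.968];o=d@[.968,.25]
ValueError: 200 camera calls are used up
```

move_arm(
  dp=[
    [0, 0, 0],
    [0, 0, 0],
    [0, 0, 0],
    [0, 0, 0],
    [0, 0, 0],
    [0, 0, 0],
    [0, 0, 0],
    [0, 0, 0],
    [0, 0, 0],
    [0, 0, 0],
    [0, 0, 0],
    [0, 0, 0],
    [0, 0, 0],
    [0, 0, 0],
    [0, 0, 0],
    [0, 0, 0],
    [0, 0, 0],
    [0, 0, 0],
    [0, 0, 0],
    [0, 0, 0],
  ],
  roll=[0, 0, 0, 0, 0, 0, 0, 0, 0, 0, 0, 0, 0, 0, 0, 0, 0, 0, 0, 0],
  jaw=[1, 1, 1, 1, 1, 1, 1, 1, 1, 1, 1, 1, 1, 1, 1, 1, 1, 1, 1, 1],
)

```text
time_s: 52.2
tool_pos: [0.4014, -0.3105, 0.1221]
orientation: [-3.141, -0.0, -2.883]
contact_force: [-0.2, -0.2, -0.2]
gripper_width: 0.0854
grasp_force: 0.0
```

```bash
python3 -c "
from bench import bot
print(bot.finish_job())"
```

```text
the job is handed in; nothing more can be done
None
```

I handed in the job at 52 s: the hanger bar hangs from the scale and the weight bar hangs from its lower loop, both released with almost no load left on the gripper, but no verdict came back; in the last pictures the weight bar was nearly still and about level, while the scale and upper hook were hidden behind the arm.

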